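Clamp the domino rack

TASK

Pack the five dominoes tight in their rack: slide the carriage gently up the rack until its sprung brass plate presses the row against the end stop and the white pointer stands in the middle of the red mark. Holding the carriage at that mark, swing the orange cam lever closed by squeezing it against the black grip bar, and finish still holding: carriage at the mark, lever and bar pinched together between the fingers, nothing let go. Leave the beer glass, coaster and toothpick holder alone.

Things in the scene. Friction and masses are not known exactly. Their poses are not given: they have to be found in the camera images.
- rack: Fixed low domino rack on the table: dark steel base 120 (x) by 306 (y) by 8 mm thick. Origin on the underside, z up. Two rails, 16 mm above the table at the top, with inner faces at x = -26 and +26 mm, make a channel along y that holds the tiles. The end stop closes it at +y; the carriage slides in it from the -y end towards +y.
- rack_stop (a point): Middle of the face of the aluminium end stop (30 mm high) that the row is packed against: x = 0, y = +130, z = 19 mm in the rack's frame.
- rack_mark (a point): Centre of the red mark on the rack's +x rim (x = 54, y = 12, z = 8 mm in the rack's frame): a red band 8 mm long in y, from y = 8 to 16 mm; there is an equal one on the -x rim.
- carriage_grip (a point): Best place to grip the carriage: half-way between the outer faces of grip bar and closed lever (then 30 mm apart, rack x = -15 to +15 mm), 48 mm above the table, 30 mm on the -y side of the cross wall's mid-plane; axes as the rack's. A sled 48 mm wide lies beneath, its top 20 mm above the table.
- carriage_wall (a point): Middle of the top edge of the carriage's aluminium cross wall, in its mid-plane: wall 150 mm wide (x), 12 mm thick (y -6 to +6 mm from here), from 21 to 56 mm above the table. Fingers standing behind it (-y side) can push it towards +y. A white pointer on each side (x = -53, +53 mm), its tip 20 mm ahead (+y) of here, reaches down to the red marks.
- carriage (a joint): Slide of the carriage along the rack's +y, in m: 0 fully back, 0.060 with the pointer on the middle of the red mark, 0.066 end of travel. Wall's mid-plane at rack y = -68 mm + value, pointers at -48 mm + value. Sliding friction about 1.5 N; it stays where left until the plate's spring pushes it back. Mass about 0.35 kg.
- plate (a joint): How far the sprung brass plate (46 mm wide, 9 to 19 mm above the table) in front of the carriage is pushed in, in m: 0 free, 0.017 bottomed. Its face stands 28 mm ahead (+y) of the wall's mid-plane when free. Spring 1.5 N at 0 plus 0.5 N per mm. With the five tiles packed tight and the pointer in the middle of the mark it reads about 0.010 (6.5 N).
- cam (a joint): Orange cam lever, 12 mm thick, hinged on a vertical pin at rack x = +9 mm, 75 mm behind (-y) the wall's mid-plane, reaching 62 mm from it to +y. In rad: 0 closed (along the grip bar), about 0.3 open (free end swung to +x, outer face some 33 mm from the middle line). Stiff, 0.2 N m: 4 to 5 N at the grip place; stays where left.
- cam_tip (a point): Middle of the free end of the orange cam lever, 40 mm above the table; the lever spans 22 to 58 mm above the table.
- grip_bar (a point): Fixed black bar on the carriage, 12 by 72 by 40 mm high, in line with the rack's y, from 12 to 84 mm behind the wall's mid-plane, 20 to 60 mm above the table; this point is the middle of its top; axes as the rack's. The lever is squeezed against it.
- tile1_center (a point): Centre of blue acrylic domino 1 of 5 with white pips, counted from the end stop; 48 (x) by 24 (y) by 11 mm, lying loose and flat on the rack's base in the channel, its long way across it, with gaps of a few mm to the next. Packed tight, its centre is at rack y = 118 mm.
- tile2_center (a point): Centre of blue acrylic domino 2 of 5 with white pips, counted from the end stop; 48 (x) by 24 (y) by 11 mm, lying loose and flat on the rack's base in the channel, its long way across it, with gaps of a few mm to the next. Packed tight, its centre is at rack y = 94 mm.
- tile3_center (a point): Centre of blue acrylic domino 3 of 5 with white pips, counted from the end stop; 48 (x) by 24 (y) by 11 mm, lying loose and flat on the rack's base in the channel, its long way across it, with gaps of a few mm to the next. Packed tight, its centre is at rack y = 70 mm.
- tile4_center (a point): Centre of blue acrylic domino 4 of 5 with white pips, counted from the end stop; 48 (x) by 24 (y) by 11 mm, lying loose and flat on the rack's base in the channel, its long way across it, with gaps of a few mm to the next. Packed tight, its centre is at rack y = 46 mm.
- tile5_center (a point): Centre of blue acrylic domino 5 of 5 with white pips, counted from the end stop; 48 (x) by 24 (y) by 11 mm, lying loose and flat on the rack's base in the channel, its long way across it, with gaps of a few mm to the next. Packed tight, its centre is at rack y = 22 mm.
- glass: Tall fluted clear beer glass, 165 mm high, 72 mm across the rim; origin under its foot. A bystander.
- coaster: Round wooden coaster, 96 mm across, 8 mm thick; origin under its centre. A bystander.
- picks: Red plastic toothpick holder with picks, 48 mm across, 65 mm high; origin under its centre. A bystander.
Things that resemble listed ones, but are neither listed nor needed, are in the scene too. Leave any brown or green look-alike of the part that bears tile4_center alone.

How it is judged:
By the outcome, as a careful person would: the job done as asked, in the order asked, and still so for the second after the job is handed in, while the arm keeps its last pose, push and grip.
It also fails if it takes over 38 s, if anything falls off the work surface, if the arm or the gripper's body presses on something with over 40 N, if the wrist force passes 120 N, or if a joint passes its speed limit or range.

ROBOT

A 6-joint arm with a two-finger parallel gripper is mounted at the origin on the work surface. World frame = base frame: x ahead of the robot, y to its left, z up, the work surface at z = 0. Lengths are in m, angles in rad, forces in N, time in s.
With the tool pointing down it reaches from about 0.325 to 0.775 m from the base axis. Payload 5.5 kg.
Tool frame: the origin (TCP) lies on the centre line of the jaws, within the pads' length; the fingertips stand 8 mm ahead of it and the grasp point (between the pads) lies 11 mm behind it; x points along the fingers, z is the direction in which the jaws open and shut, and the axes are right-handed (so a half turn about x gives the same grasp; the last joint's range is limited). The gripper opens to 85 mm and grips with 20 to 120 N. Pads are 22 mm wide; open, the fingers measure 114 mm over their backs; the gripper's body (76 mm by 85 mm) begins 54 mm behind the grasp point. The pads swing forward as they close: fully open they stand 13 mm farther back than shut.
Start: joints at [-0.057, 0.091, 1.231, -0, 1.82, -0.057], TCP at [0.6, -0, 0.239] pointing down, gripper open.
Joint ranges: [-2.87, 2.87], [-0.86, 2.18], [0.17, 2.46], [-1.51, 4.65], [0.06, 2.69], [-2.65, 2.65]. Speed limits (rad/s): [2.57, 2.57, 3.01, 3.14, 3.14, 3.14].

INTERFACE

Orientations are given as a 3x3 rotation matrix whose columns are the frame's x, y, z axes.
In Python, from rig import robot gives the robot as it stands. Calls block until the motion is done:
- robot.reach(position, orientation): joint-space move of the TCP to a pose.
- robot.move_straight(position, ori=None, max_speed=0.15, max_force=None): straight line of the TCP; ori=None keeps the orientation; max_speed is the mean speed in m/s. With max_force (N) it stops when the force on the tool has changed by that much, and returns True; else False.
- robot.goto_joints(angles): joint-space move.
- robot.release() and robot.grab(squeeze=None): open the fingers fully, or close them until they stop; squeeze is the grip in N (None keeps the last).
- robot.hold(seconds).
- robot.solve_ik(position, orientation): joint angles nearest the present ones, or None.
- robot.snapshot(name): name is "scene" or "side" or "wrist"; returns a dict with "image" (420x560x3 uint8, blue, green, red), "vfov" (degrees; the focal length in pixels is half the picture's height over the tangent of half this angle, whatever the lens; pixels are square), "cx", "cy" (the principal point, pixels), "xyz" and "attitude" of the camera in the world. Camera axes: x right, y down, z forward; pixel columns grow to the right and rows downward; lengths in m; the calibration is good to about 2 mm. A picture is of the moment at which its call begins. There is no depth.
A pose or a line that the arm cannot do raises robot.Unreachable and nothing moves.
- robot.finish_job(): hands the job in, once; it reports no verdict.
Trained networks look in a picture, given as the dict that the camera call returned (one of the last four; its "shot" number tells which), for a name from the list of things; names that differ only in an ending like _2 or _b are one class to them, and where a whole thing is asked for, a point or a joint stands for the part that bears it (a point fixed in the world has none). Each returns a list of dicts, best first, with "score" (0 to 1); they miss things now and then, are a little off and sometimes report something else, mostly with a low value. They report only what shows in the picture. A call takes as long as a camera call. They do not tell look-alikes from the thing itself.
- robot.masks_of(picture, name): "pixels" (420x560 bool, what is visible of it) and "box" ([centre column, centre row, width, height] in pixels, round what is visible of it).
Readings, each from a call of its own:
- robot.get_time_s(): time.
- robot.get_joints(): joint angles.
- robot.get_qd(): joint speeds.
- robot.get_effort(): joint torques, N m.
- robot.get_position(): TCP position.
- robot.get_tcp_rot(): TCP orientation.
- robot.get_ft_force(): force on the tool from outside, world axes, zero at the start.
- robot.get_torque(): the same for the moment, N m.
- robot.get_gripper_width(): finger opening in m.
Only numpy, scipy, OpenCV 4.12 (cv2) and the standard library are available. Lean on these libraries where they do the work, as an engineer would, in place of code of your own. Each camera call takes 0.05 s, during which the arm holds its last target. There are 200 camera calls.

## Working session

There is one attempt and no reset: what is moved stays moved. The work goes in short steps, each a Python script; the robot and the scene stay as the last script left them, time stands still between calls to the robot, and variables do not carry over. Pictures are saved under pics/ and viewed, about 8 in all and at most 12, crops included, and the job is handed in when it is done.

```bash
mkdir -p pics; ls; cat > h.py <<'E'
import numpy as np, cv2
from rig import robot
def cam(p):
    f=210/np.tan(np.radians(p["vfov"])/2); return f,np.array(p["xyz"]),np.array(p["attitude"])
def ray(p,uv):
    f,c,R=cam(p); d=R@np.array([(uv[0]-p["cx"])/f,(uv[1]-p["cy"])/f,1]); return c,d/np.linalg.norm(d)
def at_z(p,uv,z):
    c,d=ray(p,uv); return c+d*(z-c[2])/d[2]
def proj(p,X):
    f,c,R=cam(p); q=R.T@(np.asarray(X)-c); return np.array([p["cx"]+f*q[0]/q[2],p["cy"]+f*q[1]/q[2]])
def tri(obs):
    A=np.zeros((3,3));b=np.zeros(3)
    for p,uv in obs:
        c,d=ray(p,uv);M=np.eye(3)-np.outer(d,d);A+=M;b+=M@c
    return np.linalg.solve(A,b)
E
python3 - <<'E'
from h import *
S={n:robot.snapshot(n) for n in("scene","side","wrist")}
for n,p in S.items():
    cv2.imwrite(f"pics/{n}0.png",p["image"]); print(n,p["shot"],p["vfov"],p["cx"],p["cy"],np.round(p["xyz"],3),np.round(p["attitude"],3).tolist())
    for k in("rack","carriage","cam","grip_bar","carriage_wall","tile4_center","glass","picks","coaster"):
        print(k,[(round(m["score"],2),np.round(m["box"]).tolist()) for m in robot.masks_of(p,k)][:6])
cv2.imwrite("pics/all0.png",cv2.resize(np.vstack([np.hstack([S["scene"]["image"],S["side"]["image"]]),]),(800,300)))
print(robot.get_time_s(), robot.get_tcp_rot())
E
```

```text
pics
scene 1 54.6740207565793 282.4312947593263 208.83966461258325 [0.956 0.203 0.688] [[-0.208, 0.807, -0.552], [0.978, 0.179, -0.106], [0.014, -0.562, -0.827]]
rack [(0.9, [270.0, 212.0, 161.0, 110.0])]
carriage [(0.87, [242.0, 189.0, 62.0, 66.0])]
cam [(0.89, [224.0, 182.0, 26.0, 31.0])]
grip_bar [(0.71, [242.0, 189.0, 64.0, 63.0])]
carriage_wall [(0.62, [242.0, 189.0, 62.0, 58.0])]
tile4_center [(0.83, [215.0, 281.0, 28.0, 28.0]), (0.72, [287.0, 215.0, 21.0, 24.0]), (0.57, [322.0, 143.0, 21.0, 14.0]), (0.26, [324.0, 235.0, 20.0, 26.0])]
glass [(0.68, [227.0, 182.0, 25.0, 33.0]), (0.64, [87.0, 271.0, 80.0, 83.0])]
picks [(0.93, [426.0, 243.0, 30.0, 34.0])]
coaster [(0.89, [277.0, 337.0, 57.0, 58.0])]
side 2 52.83795024465505 279.08718133347384 210.22818268699157 [0.418 0.969 0.593] [[-0.991, -0.067, 0.114], [-0.133, 0.512, -0.849], [-0.002, -0.856, -0.516]]
rack [(0.71, [290.0, 229.0, 90.0, 86.0])]
carriage [(0.76, [302.0, 207.0, 55.0, 36.0])]
cam [(0.6, [280.0, 240.0, 20.0, 13.0]), (0.53, [268.0, 250.0, 24.0, 11.0]), (0.49, [306.0, 194.0, 16.0, 15.0])]
grip_bar [(0.82, [302.0, 20
[... 419 characters left out ...]
0, 9.0])]
wrist 3 62.41452892737727 280.8563564171002 215.13422365290984 [0.601 0.083 0.373] [[1.0, 0.0, -0.002], [-0.0, -0.946, -0.323], [-0.002, 0.323, -0.946]]
rack [(0.58, [177.0, 119.0, 202.0, 238.0])]
carriage [(0.67, [179.0, 121.0, 207.0, 242.0])]
cam [(0.85, [164.0, 197.0, 54.0, 68.0])]
grip_bar [(0.86, [158.0, 165.0, 165.0, 131.0])]
carriage_wall []
tile4_center [(0.9, [193.0, 49.0, 58.0, 46.0]), (0.78, [360.0, 154.0, 51.0, 45.0])]
glass [(0.62, [432.0, 317.0, 110.0, 86.0])]
picks []
coaster [(0.92, [447.0, 32.0, 106.0, 64.0])]
1.5 [[ 1.82505119e-05 -3.56242053e-05  9.99999999e-01]
 [-2.20503471e-05  9.99999999e-01  3.56246077e-05]
 [-1.00000000e+00 -2.20509973e-05  1.82497263e-05]]
```

```bash
python3 - <<'E'
import cv2,numpy as np
s=cv2.imread("pics/scene0.png");w=cv2.imread("pics/wrist0.png")
a=cv2.resize(s[130:300,150:400],(800,544));cv2.imwrite("pics/sc.png",a)
b=cv2.resize(w[0:300,40:440],(800,600));cv2.imwrite("pics/wc.png",b)
E
```

```text
(no output)
```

View pics/sc.png

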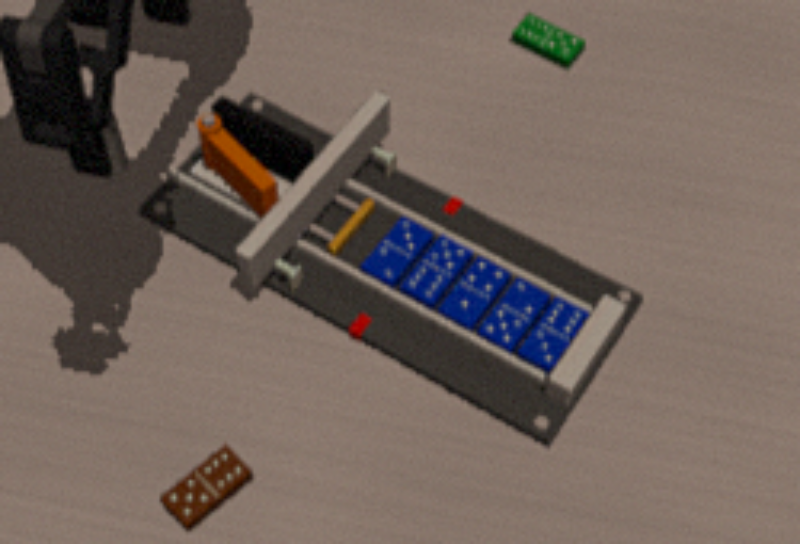

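View pics/wc.png

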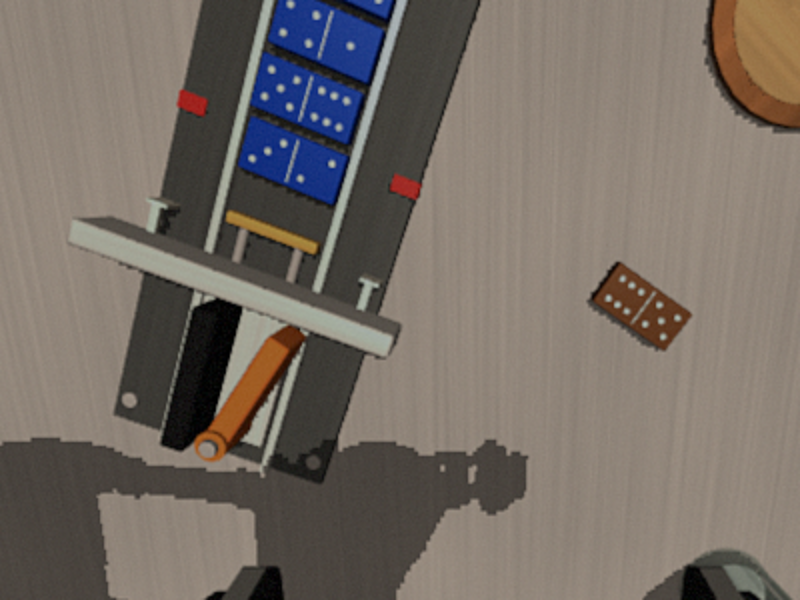

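The scene view shows the rack with five blue tiles, and the lever open towards rack +x. The red marks are near scene pixels (291,194) and (262,232). In the wrist view they are near (136,51) and (242,93), with the wall across (157,144) and the hinge at (144,223). The green and brown dominoes and the coaster lie clear of the rack. Next I fit the rack pose.

```bash
cat >> h.py <<'E'
def blobs(p,kind,amin=12):
    b=p["image"].astype(int);B,G,R=b[...,0],b[...,1],b[...,2]
    m=(R>110)&(G<70)&(B<70) if kind=="red" else (R>140)&(G>60)&(G<140)&(B<70)
    n,l,s,c=cv2.connectedComponentsWithStats(m.astype(np.uint8))
    return [(s[i,4],c[i]) for i in range(1,n) if s[i,4]>=amin]
E
python3 - <<'E'
from h import *
S={n:robot.snapshot(n) for n in("scene","side","wrist")}
for n,p in S.items(): print(n,[(a,np.round(c,1).tolist()) for a,c in blobs(p,"red",6)],'or',[(a,np.round(c,1).tolist()) for a,c in blobs(p,"or",30)])
W,C=S["wrist"],S["scene"]
def near(p,uv,k="red"): return min((c for a,c in blobs(p,k,6)),key=lambda c:np.hypot(*(c-uv)))
wm,wp=near(W,(136,51)),near(W,(242,93)); sm,sp=near(C,(291,194)),near(C,(262,232))
for a,b in((wm,sm),(wp,sp)): print("tri",tri([(W,a),(C,b)]),at_z(W,a,.008),at_z(C,b,.008))
# hinge top in wrist and wall corners (from crop/2+40)
print("hinge",at_z(W,(40+208/2,447/2),.06))
for uv in((68,232),(388,355)): print("wall back-top corner",at_z(W,(40+uv[0]/2,uv[1]/2),.056))
for uv in((285,97),(290,270)): pass
for k in ("glass","picks"):
    for m in robot.masks_of(C,k)[:2]: bx=m["box"]; print(k,m["score"],at_z(C,(bx[0],bx[1]+bx[3]/2),0))
E
```

```text
scene [(np.int32(53), [222.3, 177.7]), (np.int32(19), [291.3, 193.8]), (np.int32(114), [427.9, 238.1]), (np.int32(28), [262.2, 230.9]), (np.int32(302), [294.3, 327.5]), (np.int32(20), [260.2, 319.2]), (np.int32(14), [253.2, 335.1]), (np.int32(80), [263.6, 354.3]), (np.int32(43), [289.7, 359.2])] or [(np.int32(102), [18.6, 13.0]), (np.int32(106), [225.5, 179.7]), (np.int32(37), [259.2, 199.6]), (np.int32(1151), [279.0, 337.5])]
side [(np.int32(31), [279.9, 98.5]), (np.int32(262), [293.3, 106.8]), (np.int32(554), [258.3, 108.7]), (np.int32(6), [284.8, 117.8]), (np.int32(6), [301.5, 197.5]), (np.int32(7), [270.7, 226.6]), (np.int32(16), [309.0, 237.5]), (np.int32(489), [260.9, 309.9])] or [(np.int32(37), [235.1, 131.8]), (np.int32(60), [302.6, 193.8])]
wrist [(np.int32(7), [496.9, 6.9]), (np.int32(7), [485.9, 21.0]), (np.int32(10), [491.0, 24.6]), (np.int32(47), [481.8, 36.9]), (np.int32(24), [472.0, 46.4]), (np.int32(124), [135.3, 51.0]), (np.int32(7), [427.7, 50.9]), (np.int32(20), [463.6, 54.4]), (np.int32(21), [433.6, 56.7]), (np.int32(8), [441.8, 58.5]), (np.int32(119), [241.6, 92.8]), (np.int32(11), [180.4, 172.6])] or [(np.int32(89), [402.5, 21.7]), (np.int32(226), [174.4, 115.6]), (np.int32(647), [163.9, 193.5]), (np.int32(87), [144.6, 222.0])]
tri [0.45969695 0.1251246  0.0057186 ] [0.46091319 0.12441316 0.008     ] [0.46095751 0.12579971 0.008     ]
tri [0.56127586 0.08726988 0.00767152] [0.5615818  0.08655821 0.008     ] [0.5611788  0.08802734 0.008     ]
hinge [ 0.46854667 -0.03289933  0.06      ]
wall back-top corner [0.41797633 0.06679817 0.056     ]
wall back-top corner [0.55685228 0.01142928 0.056     ]
glass 0.7 [ 0.78322818 -0.17155598  0.        ]
picks 0.65 [5.55959601e-01 4.04155612e-01 1.11022302e-16]
```

```bash
cat >> h.py <<'E'
YAW=np.radians(-20.9); M=np.array([.5112,.1062])
def setrack(yaw,m):
    global YAW,M; YAW,M=yaw,np.asarray(m)
def r2w(x,y,z):
    rx=np.array([np.cos(YAW),np.sin(YAW)]);ry=np.array([-rx[1],rx[0]])
    return np.array([*(M+x*rx+(y-.012)*ry),z])
def w2r(X):
    rx=np.array([np.cos(YAW),np.sin(YAW)]);ry=np.array([-rx[1],rx[0]]);d=np.asarray(X)[:2]-M
    return np.array([d@rx,d@ry+.012,X[2]])
def ori():
    c,s=np.cos(YAW),np.sin(YAW); return np.array([[0,-s,c],[0,c,s],[-1,0,0]],float)
E
python3 - <<'E'
from h import *
for y in(-.092,-.03): print(robot.solve_ik(r2w(0,y,.037),ori()))
robot.reach(r2w(0,-.094,.15),ori())
W=robot.snapshot("wrist"); cv2.imwrite("pics/w1.png",cv2.resize(W["image"],(800,600)))
C=robot.snapshot("scene")
print(robot.get_time_s(),[(a,np.round(c,1).tolist(),np.round(at_z(W,c,.008)[:2],4)) for a,c in blobs(W,"red",40)])
print(np.round(W["xyz"],3),proj(W,r2w(.054,.012,.008)),proj(W,r2w(-.054,.012,.008)),robot.get_ft_force())
E
```

```text
[-5.26922884e-02 -1.96830078e-01  1.86896861e+00 -4.44089210e-16
  1.46945412e+00  3.12081525e-01]
[ 6.61822978e-02 -1.21070995e-01  1.80140267e+00 -4.44089210e-16
  1.46126098e+00  4.30956111e-01]
2.5167 [(np.int32(224), [351.8, 64.9], array([0.5617, 0.0867])), (np.int32(215), [206.5, 65.5], array([0.4612, 0.1244]))]
[0.504 0.085 0.286] [351.70168498  64.56779704] [205.32015639  64.3463098 ] [1.16674761 0.18211638 1.19818093]
```

View pics/w1.png

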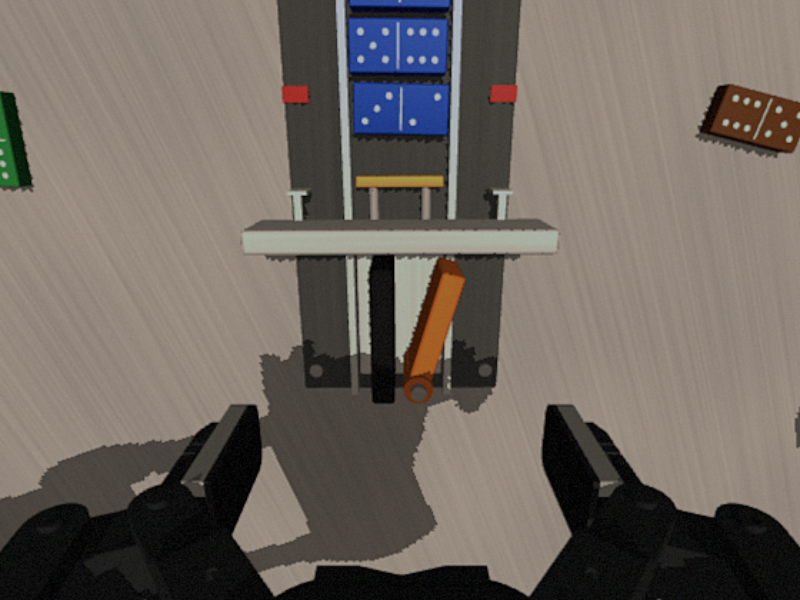

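The wrist view shows the rack square in the frame, with marks at (207,65) and (352,65). The wall top spans rows 162 to 178 and the hinge is at (293,273). The fingers straddle the bar and lever. I'll check the carriage value and heights, descend, then nudge to contact.

```bash
python3 - <<'E'
from h import *
W=robot.snapshot("wrist")
s=.7
print("hinge",w2r(at_z(W,(418*s,390*s),.058)),"wall back/front",w2r(at_z(W,(400*s,253*s),.056)),w2r(at_z(W,(400*s,231*s),.056)),"barback",w2r(at_z(W,(382*s,402*s),.060)),"pointer",w2r(at_z(W,(502*s,193*s),.012)))
m=robot.masks_of(W,"cam")[0]["box"]; 
C=robot.snapshot("scene"); mc=robot.masks_of(C,"cam")
print(m,[(q["score"],q["box"]) for q in mc[:2]])
if mc: print("lever centre tri",w2r(tri([(W,m[:2]),(C,mc[0]["box"][:2])])))
blue=lambda p:[(a.tolist(),c.round(1).tolist()) for a,c in [(None,None)] if a]
print(robot.move_straight(r2w(0,-.094,.037),ori(),max_speed=.12,max_force=8),w2r(robot.get_position()),robot.get_ft_force(),robot.get_time_s())
W=robot.snapshot("wrist"); cv2.imwrite("pics/w2.png",cv2.resize(W["image"],(800,600)))
E
```

```text
hinge [ 0.01135148 -0.13355966  0.058     ] wall back/front [ 0.00204515 -0.061834    0.056     ] [ 0.00204564 -0.05135934  0.056     ] barback [-0.00727066 -0.13941724  0.06      ] pointer [ 0.05752538 -0.03841361  0.012     ]
[300.6, 233.1, 41.3, 104.5] [(0.93, [221.9, 181.4, 23.3, 32.4])]
lever centre tri [ 0.01777857 -0.10875818  0.040769  ]
False [ 0.000586   -0.09379849  0.0379757 ] [ 0.22856075  0.81632917 -0.09297991] 3.8083
```

View pics/w2.png

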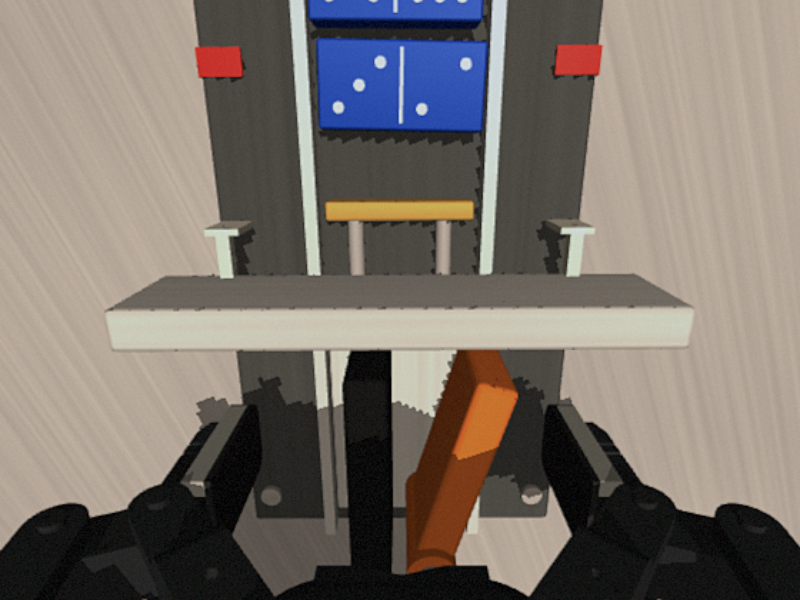

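The fingers are centred around column 402 of 800, the wall's centre is at 400, and bar and lever both sit between the pads. Now the slow push, stopping short of the mark.

```bash
python3 - <<'E'
from h import *
F0=np.array(robot.get_ft_force())
for y,v in((-.080,.04),(-.060,.03),(-.045,.03),(-.037,.02)):
    st=robot.move_straight(r2w(0,y,.037),ori(),max_speed=v,max_force=20)
    F=np.array(robot.get_ft_force())-F0
    print(y,st,w2r(robot.get_position()).round(4),F.round(2),round(robot.get_time_s(),2))
    if st: break
W=robot.snapshot("wrist"); cv2.imwrite("pics/w3.png",cv2.resize(W["image"],(800,600)))
E
```

```text
-0.08 False [-0.0001 -0.0797  0.037 ] [0.08 0.75 0.62] 4.36
-0.06 False [-0.     -0.0597  0.037 ] [ 0.64 -0.4   0.02] 5.17
-0.045 False [ 0.     -0.0446  0.037 ] [0.79 0.19 0.53] 5.83
-0.037 False [ 0.     -0.0367  0.037 ] [ 0.78  0.5  -0.51] 6.38
```

View pics/w3.png

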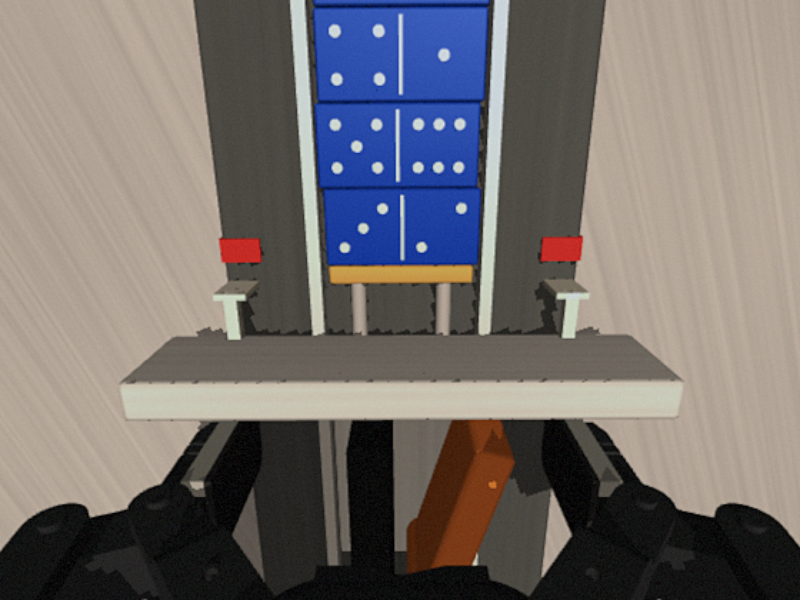

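The row is nearly packed and the brass plate touches tile 5. The pointer feet are at row 283 and the marks at row 250 (about 3 px/mm), so roughly 11 mm remain.

```bash
python3 - <<'E'
from h import *
F0=np.array([.3,1.3,.5])
for y,v in((-.0325,.012),(-.028,.012)):
    st=robot.move_straight(r2w(0,y,.037),ori(),max_speed=v,max_force=20)
    F=np.array(robot.get_ft_force())-F0
    print(y,st,w2r(robot.get_position()).round(4),F.round(2),round(robot.get_time_s(),2))
    if st: break
W=robot.snapshot("wrist"); cv2.imwrite("pics/w4.png",W["image"])
im=W["image"]; a=cv2.resize(im[140:230,140:240],None,fx=4,fy=4,interpolation=cv2.INTER_CUBIC);b=cv2.resize(im[140:230,320:420],None,fx=4,fy=4,interpolation=cv2.INTER_CUBIC)
cv2.imwrite("pics/w4c.png",np.hstack([a,b]))
print([(a,c.round(1)) for a,c in blobs(W,"red",30)], [w2r(at_z(W,c,.008)).round(4) for a,c in blobs(W,"red",30)])
E
```

```text
-0.0325 False [-0.     -0.0328  0.037 ] [-2.93 -6.1   0.74] 6.95
-0.028 False [-0.     -0.0284  0.037 ] [-2.59 -6.39  1.33] 7.47
[(np.int32(342), array([169.8, 189.7])), (np.int32(350), array([390.7, 188.9])), (np.int32(239), array([339.4, 300.8])), (np.int32(1996), array([331.7, 356.8]))] [array([-0.0534,  0.0119,  0.008 ]), array([0.0541, 0.0123, 0.008 ]), array([ 0.0326, -0.0505,  0.008 ]), array([ 0.0302, -0.088 ,  0.008 ])]
```

View pics/w4c.png

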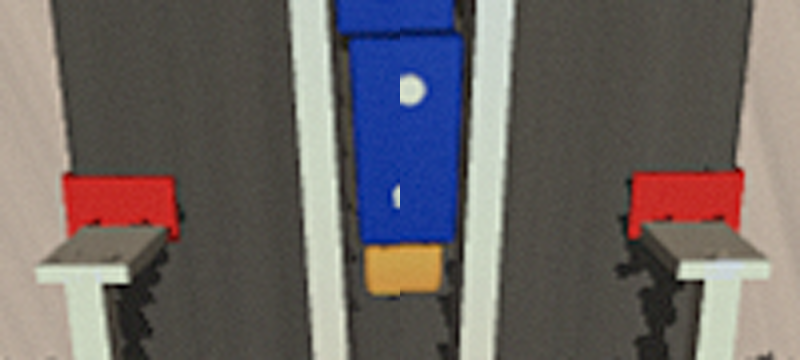

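Both pointer feet now overlap the lower edge of the marks (about row 197, mark middle about row 191.5). I compute the remainder and make the last move.

```bash
cat >> h.py <<'E'
def ptr(W,cols=(174,386)):
    # front-bottom edge of pointer: red->grey transition below mark, subpixel, per side; returns rack y of edge relative to red top edge(16mm)
    out=[]
    for side in(-1,1):
        ys=[]
        for x in np.arange(.0515,.0565,.0005)*side:
            top=None;col=[]
            Y=np.arange(.022,-.006,-.0001)
            P=np.array([proj(W,r2w(x,y,.008)) for y in Y],np.float32)
            v=cv2.remap(W["image"],P[:,:1].copy(),P[:,1:].copy(),cv2.INTER_LINEAR)[:,0].astype(int)
            r=v[:,2]-v[:,1]>60
            if r.any():
                i=np.where(r)[0]; ys.append((Y[i[0]],Y[i[-1]]))
        out.append(np.median(ys,0).round(4) if ys else None)
    return out
E
python3 - <<'E'
from h import *
W=robot.snapshot("wrist"); print("red top / pointer edge",ptr(W),w2r(robot.get_position()).round(4))
F0=np.array([.3,1.3,.5])
st=robot.move_straight(r2w(0,-.0255,.037),ori(),max_speed=.01,max_force=20)
print(st,w2r(robot.get_position()).round(4),(np.array(robot.get_ft_force())-F0).round(2),robot.get_time_s())
W=robot.snapshot("wrist"); print(ptr(W))
im=W["image"]; a=cv2.resize(im[140:230,140:240],None,fx=4,fy=4,interpolation=cv2.INTER_CUBIC);b=cv2.resize(im[140:230,320:420],None,fx=4,fy=4,interpolation=cv2.INTER_CUBIC)
cv2.imwrite("pics/w5c.png",np.hstack([a,b]))
E
```

```text
red top / pointer edge [array([0.015 , 0.0087]), array([0.0155, 0.0092])] [-0.     -0.0284  0.037 ]
False [-0.     -0.0262  0.037 ] [-3.3  -6.87  2.49] 7.975
[array([0.015 , 0.0109]), array([0.0156, 0.0114])]
```

View pics/w5c.png

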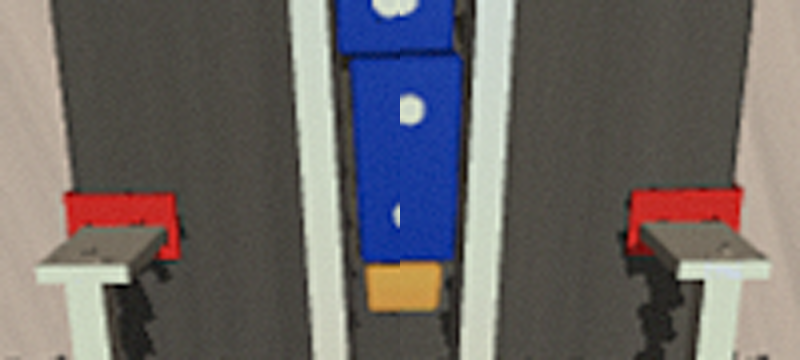

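The visible red above the pointer is 4.1 to 4.2 mm on both sides, so the pointer is within about 0.3 mm of the middle. I squeeze while keeping this push.

```bash
python3 - <<'E'
from h import *
robot.hold(.3)
W=robot.snapshot("wrist"); print(ptr(W),w2r(robot.get_position()).round(4))
robot.grab(40)
print("w",robot.get_gripper_width(),w2r(robot.get_position()).round(4),np.round(robot.get_ft_force(),2),robot.get_time_s())
W=robot.snapshot("wrist"); print(ptr(W)); cv2.imwrite("pics/w6.png",cv2.resize(W["image"],(800,600)))
E
```

```text
[array([0.015 , 0.0109]), array([0.0156, 0.0114])] [-0.     -0.0261  0.037 ]
w 0.028007313162702767 [-0.0006 -0.0258  0.0384] [-10.85  -4.46  11.71] 8.95
[array([0.015 , 0.0111]), array([0.0155, 0.0115])]
```

View pics/w6.png

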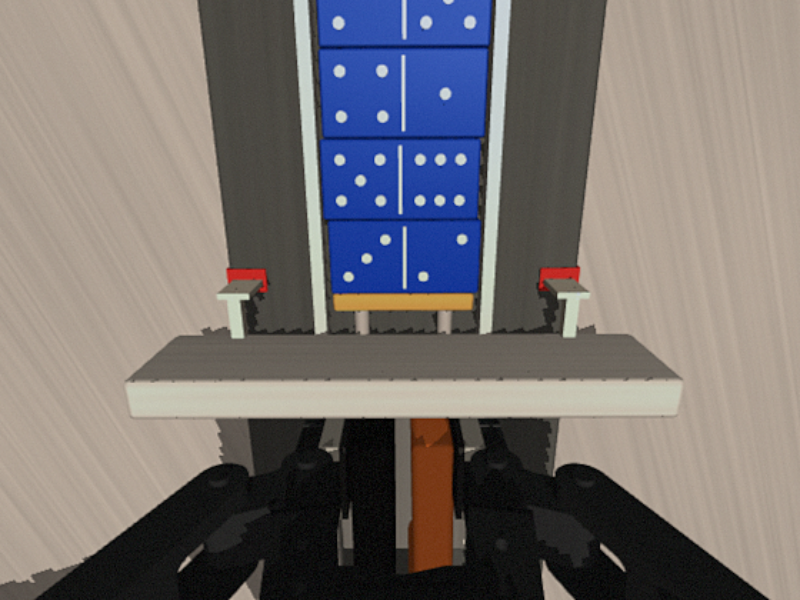

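The lever is parallel to the bar and both are pinched (28 mm opening). The pointers are mid-mark. A last check for stability, and of the whole row from the scene camera.

```bash
python3 - <<'E'
from h import *
robot.hold(1.0)
W=robot.snapshot("wrist"); print(ptr(W),robot.get_gripper_width(),w2r(robot.get_position()).round(4),np.round(robot.get_ft_force(),2),robot.get_time_s())
C=robot.snapshot("scene"); cv2.imwrite("pics/s7.png",cv2.resize(C["image"][130:300,180:380],(706,600),interpolation=cv2.INTER_CUBIC))
E
```

```text
[array([0.015 , 0.0111]), array([0.0155, 0.0116])] 0.02793549860944417 [-0.0007 -0.0259  0.0384] [-10.74  -4.55  11.18] 10.05
```

View pics/s7.png

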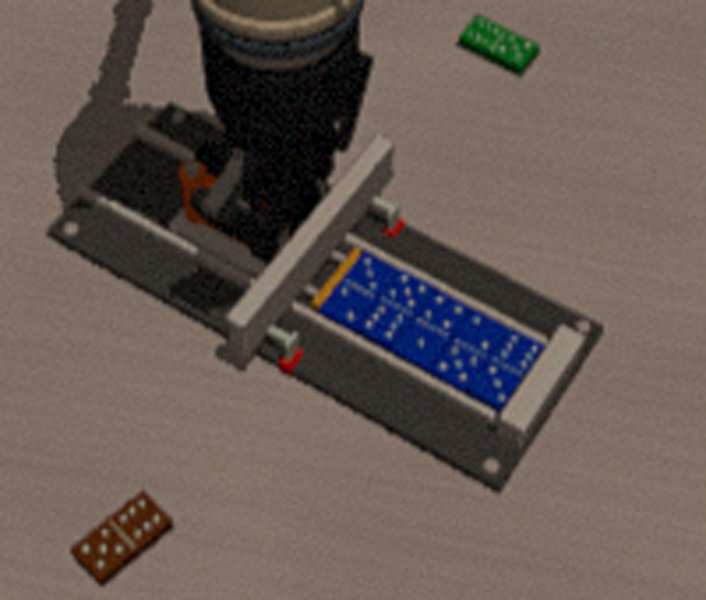

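The row is packed with no gaps against the end stop, both pointers are on the red, and the grip is stable. Handing in.

```bash
python3 -c "
from h import *
robot.finish_job()"
```

```text
the job is handed in; nothing more can be done
```

The job is handed in: the five dominoes are packed and the carriage is held at the mark. The orange lever is squeezed shut against the black bar at 40 N, and nothing has been let go. It took about 10 s of robot time.

I pushed the carriage's cross wall slowly with the open fingers, with about 7 N of contact force at the end. I closed the lever without easing that push.

**Last checks**
- **Pointers:** both stand within about 0.3 mm of the middle of the red marks. They shifted 0.1–0.2 mm as the lever was squeezed, and then held steady for 1 s.
- **Row:** the scene camera shows no gaps between the tiles, and the row sits against the end stop.
- **Lever:** it looks parallel to the bar in the wrist view.
- **Other items:** the arm stayed over the rack and touched nothing else. The brown and green dominoes are where they were. I did not check the glass, coaster and toothpick holder again at the end.

**Disagreements**
- **Finger opening:** it reads 28 mm where 30 mm was expected. I put this down to give in the pads or a small offset in the reading, but did not confirm it.
- **Lift while squeezing:** the tool rose 1.4 mm with about 11 N upward force, probably from the pads swinging forward.

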